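# Ready the painting place: slide the wet sign into its outline and set the pattern stand

## Task

Get the painting place ready: slide the freshly painted blue sign across the table, round whatever stands in the way, until it lies wholly inside the white taped outline, and raise the lid of the white pattern stand to about 60 degrees above its closed position so that it stays there. The blue paint is wet, so move the sign only by its bare wooden edges, keep it flat on the table without lifting or tipping it, and do not touch its painted face; leave the brush bucket, the paint jar and the paint bottle standing where they are.

Things in the scene. Friction and masses are not known exactly. Their poses are not given: they have to be found in the camera images.
- sign: loose flat wooden sign, 100 mm along its x, 150 mm along its y, 22 mm thick, about 0.2 kg; its top carries the wet blue painted face with cream light bulbs, a panel 80 x 130 mm standing 1.5 mm proud, inside a 10 mm bare wooden rim. Origin at the centre of its underside, z up. Its two ends look alike: either way round is right
- sign_corner0 (a point): the corner of the sign's underside at its own -x, -y
- sign_corner1 (a point): the corner of the sign's underside at its own -x, +y
- sign_corner2 (a point): the corner of the sign's underside at its own +x, -y
- sign_corner3 (a point): the corner of the sign's underside at its own +x, +y
- outline: rectangle of white tape stuck flat on the brown paper (no height to catch on), 130 mm along its x and 180 mm along its y inside the 12 mm wide strips. Origin at its centre on the table
- stand: pattern stand, a white fold-up panel like a small laptop, fixed to the table: base 160 mm along x, 170 mm along y, 24 mm high, origin at the centre of its underside; its front (with the bar of the lid) faces its own -x and the hinge runs along its y at its +x edge
- lid (a joint): angle of the stand's lid: 0 closed (flat on the base), growing as the front edge rises, at most 1.9 rad; 60 degrees is 1.047 rad. The lid is a white panel 170 mm wide that reaches 160 mm from the hinge, 10 mm thick; its stiff hinge stays where it is left and takes about 5 N at the bar to move
- lid_bar (a point): middle of the orange round bar across the front of the lid, 10 mm thick, along the stand's y, 76 mm clear between its two stems, held with an open gap of 35 mm in front of the panel's front edge and 200 mm from the hinge axis; with the lid closed its centre is 31 mm above the table
- lid_hinge (a point): middle of the hinge axis of the lid, 26 mm above the table; the axis runs along the stand's y
- bucket: bystander: metal bucket of paint brushes, 91 mm across its rim, 105 mm high, brushes up to 200 mm high inside its rim; loose, origin at the centre of its underside
- paint_jar: bystander: squat glass paint jar, red label, white cap, 76 mm across and 75 mm high; loose, origin at the centre of its underside
- paint_bottle: bystander: yellow paint bottle, black cap, 60 mm across and 150 mm high; loose, origin at the centre of its underside
Things that resemble listed ones, but are neither listed nor needed, are in the scene too. There is more than one size of the sign; the one meant has the size given above.

How it is judged (in metres and radians):
At the end, for the whole second after the job is handed in: all four corners of the sign lie inside the tape strips (within 2 mm), flat on the table and at rest; the lid rests between 0.92 and 1.17 rad (60 degrees, 7 either way); the bucket, jar and bottle stand within 20 mm of where they were (x of sign_corner0 in the frame of outline between -0.067 and 0.067 m and y of sign_corner0 in the frame of outline between -0.092 and 0.092 m and x of sign_corner1 in the frame of outline between -0.067 and 0.067 m and y of sign_corner1 in the frame of outline between -0.092 and 0.092 m and x of sign_corner2 in the frame of outline between -0.067 and 0.067 m and y of sign_corner2 in the frame of outline between -0.092 and 0.092 m and x of sign_corner3 in the frame of outline between -0.067 and 0.067 m and y of sign_corner3 in the frame of outline between -0.092 and 0.092 m and value of joint lid between 0.92 and 1.17 rad and linear speed of sign below 0.01 m/s and angle between sign's own z axis and vertical below 0.05 rad and height (world z) of sign below 0.006 m and velocity of joint lid between -0.02 and 0.02 rad/s and distance of each of bucket, paint_jar, paint_bottle from where it was at the start of the episode below 0.02 m and angle between each of bucket, paint_jar, paint_bottle's own z axis and vertical below 0.15 rad); the robot touches nothing.
It fails at once if the wet painted face of the sign is touched (contact force between sign_c1 and the fingers above 0.3 N or contact force between sign_c1 and the arm above 0.3 N).
It fails at once if the sign is lifted off the table or tipped (height (world z) of sign above 0.012 m or angle between sign's own z axis and vertical above 0.15 rad).
It fails at once if the brush bucket is pushed more than 20 mm or tipped (distance of bucket from where it was at the start of the episode above 0.02 m or angle between bucket's own z axis and vertical above 0.3 rad).
It fails at once if the paint jar is pushed more than 20 mm or tipped (distance of paint_jar from where it was at the start of the episode above 0.02 m or angle between paint_jar's own z axis and vertical above 0.3 rad).
It fails at once if the paint bottle is pushed more than 20 mm or tipped (distance of paint_bottle from where it was at the start of the episode above 0.02 m or angle between paint_bottle's own z axis and vertical above 0.3 rad).
It also fails if it takes over 72 s, if anything falls off the work surface, if the arm or the gripper's body presses on something with over 40 N, if the wrist force passes 120 N, or if a joint passes its speed limit or range.

## Robot

A 6-joint arm with a two-finger parallel gripper is mounted at the origin on the work surface. World frame = base frame: x ahead of the robot, y to its left, z up, the work surface at z = 0. Lengths are in m, angles in degrees, forces in N, time in s.
With the tool pointing down it reaches from about 0.4 to 0.825 m from the base axis. Payload 7 kg.
Tool frame: the origin (TCP) lies on the centre line of the jaws, within the pads' length; the fingertips stand 19 mm ahead of it and the grasp point (between the pads) is the TCP; z points along the fingers, y is the line along which they close (so a half turn about z gives the same grasp; the last joint's range is limited). The gripper opens to 88 mm and grips with 3 to 60 N. Pads are 19 mm wide; open, the fingers measure 130 mm over their backs; the gripper's body (78 mm by 193 mm) begins 47 mm behind the grasp point.
Start: joints at [-46.92, 20.546, 0.682, 0, -70.136, -16.507], TCP at [0.302, -0.604, 0.246] pointing down, gripper open.
Joint ranges: [-176.03, 176.03], [-82.01, 121.73], [-58.28, 71.71], [-173.87, 95.51], [-174.79, -0.11], [-173.66, 173.66]. Speed limits (degrees/s): [136.94, 136.94, 172.46, 180, 180, 180].

## Interface

Orientations are given as [roll, pitch, yaw] about the fixed x, y, z axes, in that order (R = Rz(yaw) Ry(pitch) Rx(roll)).
In Python, from plant import ctrl gives the robot as it stands.
- The arm moves only by the tool move_arm, never from a script. Its argument "motion" is a list of rows, each a list of 3 entries, a list of its own where there are three numbers: the shift along the tool's x, y, z in mm, then the turn, a rotation vector about the tool's x, y, z in degrees, then the closure, from 0 (fully open) to 1 (shut). A call has 1 to 10 rows; each row is the pose to reach, as a shift and turn from the pose commanded when the call began, along the tool's axes at that moment; what a row does not reach only later rows make up. A row lasts 1/12 s, in which the tool goes at most 41.7 mm and 7.16 degrees, less where a joint would pass 70% of its speed; a pose out of reach is approached as far as the arm can. A call with a gripper value outside its range is refused whole. The fingers move at their own pace and stop on an object; the grip force is fixed at half the most. Time passes only in rows, so rows that repeat a pose let the fingers close. It gives the time, the measured TCP pose, the force, the opening and the grip force at its end, in the units of the state.
- ctrl.get_obs(): the state, without advancing time (a new reading comes with each control period).
- ctrl.snapshot(name): name is "scene" or "top" or "wrist"; returns a dict with "color" (400x640x3 uint8, blue, green, red), "camera_matrix" (3x3 intrinsics, pixels), "k1" (the pictures are not rectified: a ray, as slopes to the right and down, at radius r is drawn at 1 + k1 r^2 times it, then the intrinsics apply), "cam_to_world" (4x4, takes a point from camera to world coordinates). Camera axes: x right, y up, looking along -z (the intrinsics and any distortion apply to the point x, -y, -z); pixel columns grow to the right and rows downward; lengths in m; the calibration is good to about 2 mm. A picture is of the moment at which its call begins. There is no depth.
- ctrl.close_job(): hands the job in; it is judged then, once.
The state is a dict: "clock": time; "joint_pos": joint angles; "qvel": joint speeds; "tau": joint torques, N m; "tool_pos": TCP position; "orientation": TCP orientation; "force": force on the tool from outside, world axes, zero at the start; "moment": the same for the moment, N m; "opening": finger opening in m; "gripper_force": force on a finger pad.
Only numpy, scipy, OpenCV 4.12 (cv2) and the standard library are available. Lean on these libraries where they do the work, as an engineer would, in place of code of your own. Each camera call takes 0.05 s, during which the arm holds its last target. There are 200 camera calls.

## Working session

There is one attempt and no reset: what is moved stays moved. The work goes in short steps, Python scripts to look and compute and a tool call to move; the robot and the scene stay as the last step left them, time stands still between calls to the robot, and variables do not carry over. Pictures are saved under pics/ and viewed, at most 10 in all, crops included, and the job is handed in when it is done.

Besides the shell and the picture viewer there is one more tool, called after "Call:" as name(argument=value, ...) on one line, values as JSON. move_arm: Moves the arm, as the interface text tells. Its arguments: {"type":"object","properties":{"motion":{"type":"array"}},"required":["motion"]}

```bash
mkdir -p pics; ls; cat > h.py <<'E'
import numpy as np, cv2
from plant import ctrl
from scipy.spatial.transform import Rotation as R
def snap(n,f=None):
    s=ctrl.snapshot(n)
    if f: cv2.imwrite('pics/'+f,s['color'])
    return s
def ray(s,px):
    px=np.array(px,float).reshape(-1,2);K=np.array(s['camera_matrix']);T=np.array(s['cam_to_world'])
    d=(px-[K[0,2],K[1,2]])/[K[0,0],K[1,1]]
    u=d.copy()
    for _ in range(30): u=d/(1+s['k1']*(u**2).sum(1,keepdims=True))
    v=np.c_[u[:,0],-u[:,1],-np.ones(len(u))]@T[:3,:3].T
    return T[:3,3],v
def onplane(s,px,z):
    o,v=ray(s,px); return o+v*((z-o[2])/v[:,2])[:,None]
def proj(s,P):
    P=np.array(P,float).reshape(-1,3);K=np.array(s['camera_matrix']);T=np.array(s['cam_to_world'])
    c=(P-T[:3,3])@T[:3,:3]; u=np.c_[c[:,0]/-c[:,2],-c[:,1]/-c[:,2]]
    u=u*(1+s['k1']*(u**2).sum(1,keepdims=True)); return u*[K[0,0],K[1,1]]+[K[0,2],K[1,2]]
def tri(s1,p1,s2,p2):
    o1,v1=ray(s1,p1);o2,v2=ray(s2,p2);v1=v1[0];v2=v2[0]
    t=np.linalg.lstsq(np.c_[v1,-v2],o2-o1,rcond=None)[0]
    a,b=o1+t[0]*v1,o2+t[1]*v2
    return (a+b)/2,np.linalg.norm(a-b)
E
python3 - <<'E'
from h import *
for n in('scene','top','wrist'):
    s=snap(n,n+'0.png'); print(n,np.array(s['cam_to_world']).round(3).tolist(),s['k1'],np.array(s['camera_matrix']).round(1).tolist())
print(ctrl.get_obs())
E
```

```text
pics
scene [[0.572, -0.648, 0.503, 1.122], [0.82, 0.458, -0.343, -0.384], [-0.008, 0.609, 0.793, 0.915], [0.0, 0.0, 0.0, 1.0]] -0.04218279435265493 [[370.9, 0.0, 324.7], [0.0, 370.9, 196.2], [0.0, 0.0, 1.0]]
top [[0.02, 0.987, -0.161, 0.3], [-1.0, 0.022, 0.014, 0.011], [0.017, 0.16, 0.987, 1.612], [0.0, 0.0, 0.0, 1.0]] 0.05307531330348706 [[507.4, 0.0, 324.0], [0.0, 507.4, 197.7], [0.0, 0.0, 1.0]]
wrist [[-0.448, -0.857, -0.254, 0.232], [0.894, -0.429, -0.13, -0.637], [0.002, -0.285, 0.959, 0.384], [0.0, 0.0, 0.0, 1.0]] 0.016713449255487883 [[300.7, 0.0, 318.1], [0.0, 300.7, 198.5], [0.0, 0.0, 1.0]]
{'clock': 0.15, 'joint_pos': array([-4.69191118e+01,  2.05818689e+01,  6.45155485e-01, -1.26678586e-02,
       -7.01367792e+01, -1.65063290e+01]), 'qvel': array([-0.02086596, -0.05817318,  0.30559665,  0.09911315, -0.03243019,
        0.04678796]), 'tau': array([ 3.48084504e-04, -5.83277249e+01,  2.93291724e+01,  7.00128213e+00,
        8.75575439e-03, -1.26727446e-04]), 'tool_pos': array([ 0.30177087, -0.60339326,  0.24484056]), 'orientation': array([ 1.79926152e+02, -9.46303412e-03, -1.53429747e+02]), 'force': array([-0.17004948,  0.38424319,  0.53706942]), 'moment': array([-0.02197366,  0.0056253 ,  0.07668409]), 'gripper_force': 0.0, 'opening': 0.08746595227775152}
```

View pics/top0.png

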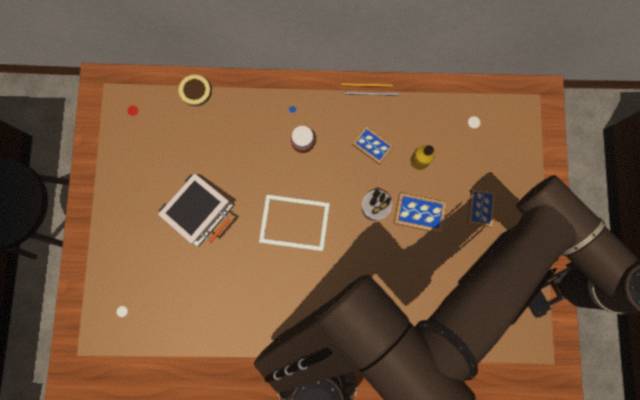

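View pics/scene0.png

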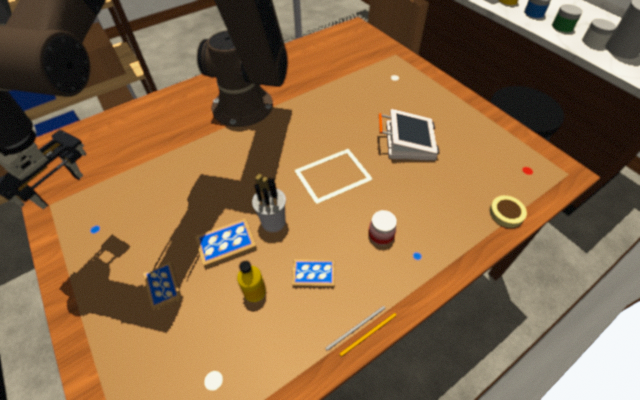

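Top view: the candidates for the sign are the blue panels at (421,212), the largest, (372,146) and (482,208, shaded). The outline is at (295,222), the stand at (197,209) with its orange bar at (222,227), the bucket at (377,204), the jar at (302,138) and the bottle at (424,156). The scene view shows the same objects, with the signs at (227,242), (313,273) and (162,285).

```bash
cat > m.py <<'E'
from h import *
def blobs(s,lo,hi,amin=60,close=5):
    h=cv2.cvtColor(s['color'],cv2.COLOR_BGR2HSV); m=cv2.inRange(h,np.array(lo),np.array(hi))
    if close: m=cv2.morphologyEx(m,cv2.MORPH_CLOSE,np.ones((close,close)))
    c,_=cv2.findContours(m,cv2.RETR_EXTERNAL,cv2.CHAIN_APPROX_NONE)
    return [x[:,0].astype(float) for x in c if cv2.contourArea(x)>amin]
def rect(P):  # metric min-area rect of plane points
    (c,wh,a)=cv2.minAreaRect((P[:,:2]*1000).astype(np.float32))
    if wh[0]<wh[1]: wh=wh[::-1];a+=90
    return np.round(c,1),np.round(wh,1),round((a+90)%180-90,1)  # long-side angle
E
python3 - <<'E'
from m import *
for n in('top','scene'):
    s=snap(n)
    print(n)
    for b in blobs(s,(100,110,40),(130,255,255)):
        print(' blue',b.mean(0).round(),rect(onplane(s,b,.0235)))
    for b in blobs(s,(0,0,170),(179,60,255),80,3):
        print(' white',b.mean(0).round(),cv2.contourArea(b.astype(np.float32)),rect(onplane(s,b,.0)),rect(onplane(s,b,.036)))
    for b in blobs(s,(5,170,120),(16,255,255),15,3):
        print(' orange',b.mean(0).round(),len(b),rect(onplane(s,b,.031)))
    for b in blobs(s,(20,150,60),(35,255,255),40,3):
        print(' yellow',b.mean(0).round(),len(b),rect(onplane(s,b,0)))
s=snap('top');a=s['color'][110:270,150:510];cv2.imwrite('pics/c1.png',cv2.resize(a[:, :180],None,fx=4.4,fy=3.7,interpolation=2))
a=cv2.resize(s['color'][130:260,150:350],None,fx=4,fy=4,interpolation=2);cv2.imwrite('pics/c1.png',a)
a=cv2.resize(s['color'][130:260,345:500],None,fx=4,fy=4,interpolation=2);cv2.imwrite('pics/c2.png',a)
E
```

```text
top
 blue [419. 212.] (array([ 519.5, -316.2]), array([126.5,  77.3]), 79.7)
 blue [481. 207.] (array([ 539.9, -510.4]), array([89.5, 53.8]), -7.5)
 blue [373. 144.] (array([ 736.8, -164.2]), array([90.6, 54.9]), 54.7)
 white [294. 222.] 3000.0 (array([481.4,  82.5]), array([205.2, 155.1]), 83.5) (array([477.3,  80.9]), array([200.6, 151.6]), 83.5)
 white [193. 212.] 2389.0 (array([514.6, 398.9]), array([175.2, 160. ]), -37.9) (array([509.8, 390.2]), array([171.3, 156.5]), -37.9)
 white [302. 135.] 296.0 (array([767.4,  66.4]), array([64.3, 62.3]), 1.5) (array([757. ,  65.2]), array([62.9, 60.9]), 1.5)
 white [474. 122.] 85.0 (array([ 826.4, -499.4]), array([36.3, 34.2]), -88.8) (array([ 814.6, -488. ]), array([35.5, 33.4]), -88.8)
 orange [367. 393.] 70 (array([ -12.6, -151.9]), array([82.6, 55.7]), -88.9)
 orange [538. 365.] 396 (array([ 112.8, -611. ]), array([342.5, 283.5]), -88.3)
 orange [552. 293.] 22 (array([ 278.2, -715.2]), array([30., 12.]), -3.4)
 orange [560. 264.] 45 (array([ 365.5, -741.7]), array([56.2, 30.9]), -45.7)
 orange [219. 230.] 49 (array([449.3, 312.3]), arr
[... 2758 characters left out ...]
nge [ 44. 172.] 73 (array([ -55.3, -693.3]), array([127.5,  32.3]), -62.9)
 orange [ 45. 138.] 49 (array([-216.1, -661.9]), array([71.8, 59. ]), -89.8)
 orange [380. 123.] 43 (array([403.9, 348.1]), array([111.7,  14.3]), -40.0)
 orange [ 96. 217.] 981 (array([ 118.9, -533.9]), array([1177.1,  594.3]), -43.0)
 orange [420. 189.] 1345 (array([378.9, 173. ]), array([1253.4, 1175.8]), -0.2)
 yellow [367. 334.] 113 (array([ 948.3, -143. ]), array([171. ,   8.4]), 89.8)
 yellow [251. 283.] 100 (array([ 669.9, -311.6]), array([105.3,  66.4]), -4.4)
 yellow [261. 178.] 27 (array([ 362.4, -115.9]), array([38.6, 24.7]), 18.7)
 yellow [508.   2.] 37 (array([  36.9, 1568.6]), array([94.6, 46.3]), 57.0)
```

View pics/c1.png

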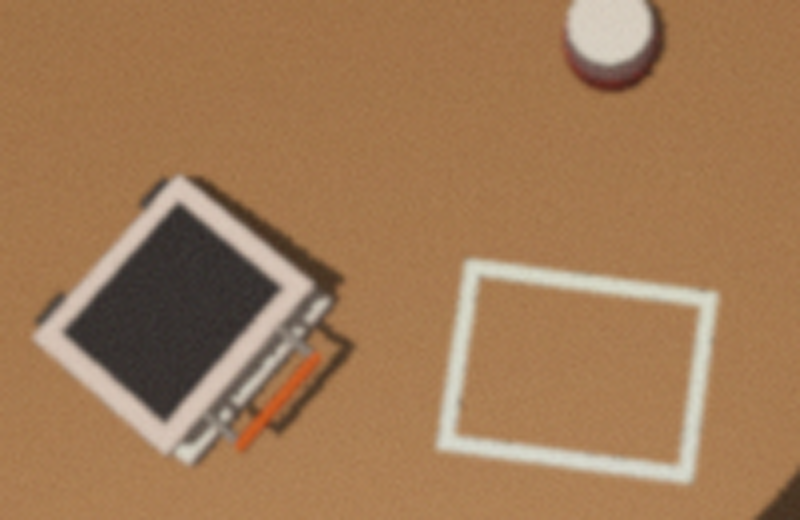

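View pics/c2.png

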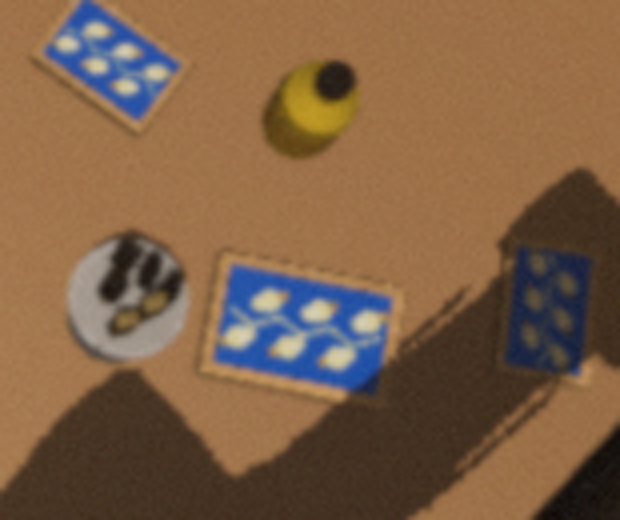

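Crop c1 shows the stand with its bar at crop (277,400), the outline at (577,370) and the jar. Crop c2 shows the large sign at (302,325), measured as a 127x78 mm panel, so it is the right one. The other two panels measure 90x54 mm. The bucket at (127,297) stands just left of the sign. Next I measure heights and obstacles from both views.

```bash
python3 - <<'E'
from m import *
t=snap('top');c=snap('scene')
def near(s,bl,p): return min(bl,key=lambda b:np.hypot(*(b.mean(0)-p)))
def ends(s,b):
    m=b.mean(0);u,_,v=np.linalg.svd(b-m);p=(b-m)@v[0];
    a=m+v[0]*p.max();d=m+v[0]*p.min()
    return sorted([a,d],key=lambda q:q[1])
bt=near(t,blobs(t,(5,170,120),(16,255,255),15,3),(219,230));bc=near(c,blobs(c,(5,170,120),(16,255,255),15,3),(380,123))
e1=ends(t,bt);e2=ends(c,bc);print(e1,e2)
for i in(0,1): print([tri(t,e1[i],c,e2[j]) for j in(0,1)])
# corners of sign panel
def box(s,b): 
    return cv2.boxPoints(cv2.minAreaRect(b.astype(np.float32)))
st=near(t,blobs(t,(100,110,40),(130,255,255)),(419,212));sc=near(c,blobs(c,(100,110,40),(130,255,255)),(222,242))
def quad(b):
    h=cv2.convexHull(b.astype(np.float32))
    for e in np.arange(2,20,.5):
        a=cv2.approxPolyDP(h,e,True)
        if len(a)<=4: return a[:,0]
for nm,z,qt,qc in(('sign',.0235,quad(st),quad(sc)),('outl',0,quad(near(t,blobs(t,(0,0,170),(179,60,255),80,3),(294,222))),quad(near(c,blobs(c,(0,0,170),(179,60,255),80,3),(332,175))))):
    w=onplane(t,qt,z)
    for q in qc:
        p=onplane(c,[q],z)[0];i=np.argmin(np.hypot(*(w-p)[:,:2].T));P,e=tri(t,qt[i],c,q);print(nm,P.round(4),round(e,4))
print('bucket rim top',onplane(t,[[377.2,204.2]],.105),'jar',onplane(t,[[302.5,134.5]],.075),'bottle cap',onplane(t,[[428.5,150]],.15),onplane(c,[[245,266]],.15))
print('bucket scene rim',onplane(c,[[268,197]],.105))
hs=cv2.cvtColor(t['color'],cv2.COLOR_BGR2HSV)
a=cv2.resize(c['color'][95:255,190:450],None,fx=3,fy=3,interpolation=2);cv2.imwrite('pics/c3.png',a)
E
```

```text
[array([229.20872254, 218.18125647]), array([209.15874039, 241.26944283])] [array([379.5147753 , 111.97337939]), array([380.60052061, 132.96894523])]
[(array([0.47271037, 0.26396767, 0.16346218]), np.float64(0.007855960734187418)), (array([0.4814502 , 0.27685173, 0.07613934]), np.float64(0.0026857726221053415))]
[(array([0.40967378, 0.3305868 , 0.08929286]), np.float64(0.0032194768126040194)), (array([ 0.41518272,  0.34922158, -0.01214145]), np.float64(0.002805797326417273))]
sign [ 0.4971 -0.2477  0.0192] 0.0043
sign [ 0.5673 -0.2628  0.0189] 0.0
sign [ 0.5466 -0.3812  0.0213] 0.0031
sign [ 0.4767 -0.3681  0.0276] 0.0051
outl [ 0.4193  0.1935 -0.0063] 0.0107
outl [ 0.5652  0.1766 -0.0032] 0.0032
outl [ 0.5456 -0.024   0.001 ] 0.0013
outl [ 0.3954 -0.007  -0.0008] 0.0031
bucket rim top [[ 0.52913743 -0.17028765  0.105     ]] jar [[0.74890321 0.06081135 0.075     ]] bottle cap [[ 0.68836954 -0.31655765  0.15      ]] [[ 0.69694462 -0.31661329  0.15      ]]
bucket scene rim [[ 0.52093932 -0.16283388  0.105     ]]
```

View pics/c3.png

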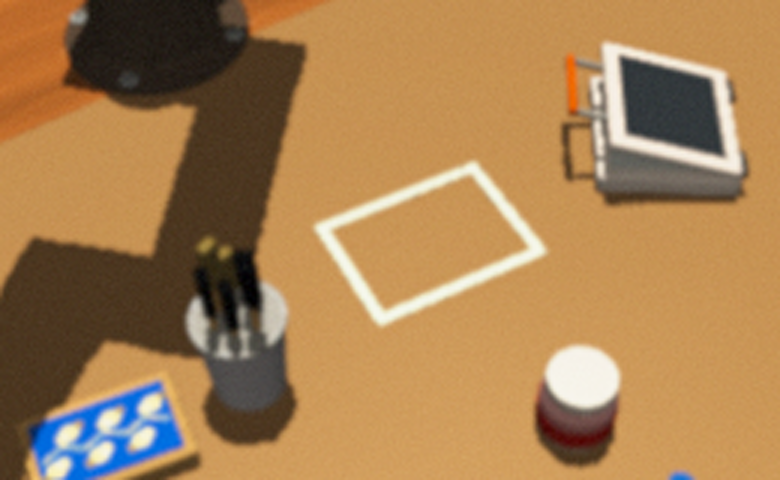

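Crop c3 shows the lid slightly raised, with the bar at crop (572,85). It triangulates to (0.446,0.304,0.083), about 16° open. The bucket rim at (237,320) gives a centre near (0.525,-0.167).

Plan:
1. Push the sign toward -x with both open fingers on its long edge.
2. Push its end along a 74° heading past the near side of the bucket.

Call:
move_arm(motion=[[[-40,11,0],[0,0,4],0],[[-80,22,0],[0,0,8],0],[[-120,33,0],[0,0,12],0],[[-160,44,0],[0,0,16],0],[[-200,55,0],[0,0,20],0],[[-240,66,0],[0,0,24],0],[[-280,78,0],[0,0,28],0],[[-320,90,0],[0,0,32],0],[[-360,102,0],[0,0,36],0],[[-384,108,0],[0,0,37],0]])

```text
clock: 1.23
tool_pos: [0.5996, -0.3323, 0.2455]
orientation: [180.0, 0.0, 169.4]
force: [-0.4, -1.0, 0.6]
opening: 0.0877
gripper_force: 0.0
```

```bash
cat > g.py <<'E'
from m import *
import sys
def goto(x,y,z,yaw):
    o=ctrl.get_obs(); r=R.from_euler('xyz',o['orientation'],degrees=True)
    d=r.inv().apply(np.array([x,y,z])-o['tool_pos'])*1000
    t=(r.inv()*R.from_euler('xyz',[180,0,yaw],degrees=True)).as_rotvec(degrees=True)
    print('shift',d.round(1),'turn',t.round(1))
def st():
    o=ctrl.get_obs();print('t',o['clock'],(o['tool_pos']*1000).round(1),o['orientation'].round(1),'F',o['force'].round(1),'open',round(o['opening'],3))
def sign(view='top'):
    s=snap(view); b=blobs(s,(100,110,40),(130,255,255))
    b=max(b,key=lambda q:min(rect(onplane(s,q,.0235))[1]) if rect(onplane(s,q,.0235))[0][0]>250 and rect(onplane(s,q,.0235))[1][0]<150 else 0)
    print(view,rect(onplane(s,b,.0235)))
E
python3 -c "
from g import *
st();goto(.597,-.335,.023,169.5);sign();sign('scene')"
```

```text
t 1.2333 [ 599.6 -332.3  245.5] [180.    0.  169.4] F [-0.4 -1.   0.6] open 0.088
shift [  2.1  -3.2 222.5] turn [ 0.   0.  -0.1]
top (array([ 518.3, -325.3]), array([108.2,  76.1]), 79.8)
scene (array([ 522.8, -315. ]), array([126.8,  76.3]), 79.4)
```

Call:
move_arm(motion=[[[1,-2,35],[0,0,0],0],[[2,-3,70],[0,0,0],0],[[2,-3,105],[0,0,0],0],[[2,-3,140],[0,0,0],0],[[2,-3,175],[0,0,0],0],[[2,-3,205],[0,0,0],0],[[2,-3,221],[0,0,0],0],[[2,-3,221],[0,0,0],0]])

```text
clock: 2.0
tool_pos: [0.5929, -0.338, 0.0215]
orientation: [180.0, -0.2, 169.6]
force: [0.2, -0.3, 0.1]
opening: 0.0877
gripper_force: 0.0
```

```bash
python3 -c "
from g import *
st();goto(.42,-.336,.024,164);sign('scene')"
```

```text
t 2.0 [ 592.9 -338.    21.5] [180.   -0.2 169.6] F [ 0.2 -0.3  0.1] open 0.088
shift [170.4 -29.3  -1.8] turn [-0.  -0.2  5.6]
scene (array([ 546.9, -510.2]), array([92.4, 55.9]), -7.4)
```

Call:
move_arm(motion=[[[6,-1,-2],[0,0,0],0],[[12,-2,-2],[0,0,0],0],[[19,-3,-2],[0,0,0],0],[[27,-5,-2],[0,0,0.5],0],[[35,-6,-2],[0,0,1],0],[[44,-7,-2],[0,0,1.5],0],[[53,-9,-2],[0,0,2],0],[[62,-10,-2],[0,0,2.5],0],[[71,-12,-2],[0,0,3],0],[[80,-14,-2],[0,0,3],0]])

```text
clock: 2.88
tool_pos: [0.5125, -0.3371, 0.0267]
orientation: [180.0, 0.0, 166.5]
force: [2.9, -0.6, 2.7]
opening: 0.0876
gripper_force: 1.3
```

```bash
python3 -c "
from g import *
st();goto(.42,-.336,.024,164);sign('scene');sign('top');snap('scene','s1.png')"
```

```text
t 2.8833 [ 512.5 -337.1   26.7] [180.    0.  166.5] F [ 2.9 -0.6  2.7] open 0.088
shift [ 90.2 -20.5   2.7] turn [0.  0.  2.5]
scene (array([ 454.6, -323.8]), array([96.2, 83.2]), 76.3)
top (array([ 450.9, -314.5]), array([122. ,  78.4]), 77.1)
```

View pics/s1.png

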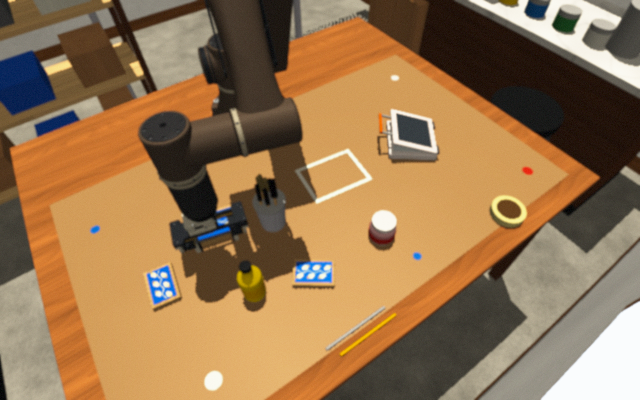

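Scene picture: the gripper at (208,228) holds against the sign's far edge, with the bucket at (268,205) and bottle at (250,283) untouched. Continuing the push.

Call:
move_arm(motion=[[[9,-2,2],[0,0,0],0],[[18,-4,2],[0,0,0.5],0],[[27,-6,2],[0,0,1],0],[[36,-8,2],[0,0,1.5],0],[[45,-10,2],[0,0,2],0],[[54,-12,2],[0,0,2.5],0],[[63,-14,2],[0,0,2.5],0],[[72,-16,2],[0,0,2.5],0],[[81,-18,2],[0,0,2.5],0],[[90,-20,2],[0,0,2.5],0]])

```text
clock: 3.87
tool_pos: [0.4201, -0.3357, 0.0246]
orientation: [180.0, -0.0, 164.1]
force: [1.3, -0.5, 0.1]
opening: 0.0871
gripper_force: 0.5
```

Call:
move_arm(motion=[[[0,0,0],[0,0,0],0],[[-20,0,0],[0,0,0],0],[[-35,0,0],[0,0,0],0.5],[[-35,0,-25],[0,0,0],1],[[-35,0,-60],[0,0,0],1]])

```text
clock: 4.28
tool_pos: [0.4532, -0.3446, 0.082]
orientation: [180.0, -0.4, 164.1]
force: [1.4, -0.3, -0.2]
opening: 0.0726
gripper_force: 0.0
```

```bash
python3 -c "
from g import *
st();sign('scene');sign('top')"
```

```text
t 4.2833 [ 453.2 -344.6   82. ] [180.   -0.4 164.1] F [ 1.4 -0.3 -0.2] open 0.073
scene (array([ 375. , -320.9]), array([84.9, 56.1]), -52.4)
top (array([ 356.7, -317.8]), array([105.5,  76.8]), 74.3)
```

```bash
python3 -c "
from g import *
goto(.334,-.417,.08,164);goto(.334,-.417,.024,164)"
```

```text
shift [ 100.  -101.3    8.7] turn [-0.1  0.4  0.2]
shift [ 100.4 -101.2   64.7] turn [-0.1  0.4  0.2]
```

Call:
move_arm(motion=[[[10,-30,0],[0,0,0],1],[[30,-60,0],[0,0,0],1],[[60,-90,0],[0,0,0],1],[[85,-108,0],[0,0,0],1],[[100,-108,0],[0,0,0],1],[[100,-108,0],[0,0,0],1]])

```text
clock: 4.88
tool_pos: [0.3253, -0.4214, 0.0843]
orientation: [179.9, -0.1, 163.9]
force: [-1.4, 1.5, 0.0]
opening: 0.0249
gripper_force: 0.0
```

```bash
python3 -c "
from g import *
st();sign('scene');sign('top');s=snap('top');cv2.imwrite('pics/t2.png',cv2.resize(s['color'][120:340,180:500],None,fx=2.4,fy=2.4,interpolation=2))"
```

```text
t 4.8833 [ 325.3 -421.4   84.3] [ 1.799e+02 -1.000e-01  1.639e+02] F [-1.4  1.5  0. ] open 0.025
scene (array([ 362.8, -305.9]), array([126.3,  76.8]), 74.3)
top (array([ 540.2, -510.4]), array([90.7, 55.7]), -6.7)
```

View pics/t2.png

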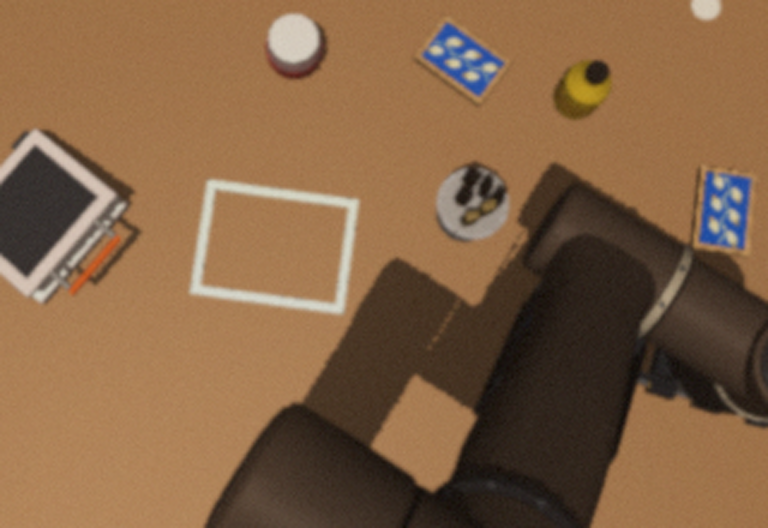

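Top crop: the bucket is at (473,203), the outline at (275,247) and the arm hides the sign. The scene view gives the sign at (362.8,-305.9) mm, angle 74.3°. Going down behind its end.

Call:
move_arm(motion=[[[-5,0,20],[0,0,0],1],[[-5,0,40],[0,0,0],1],[[-5,0,55],[0,0,0],1],[[-5,0,60],[0,0,0],1],[[-5,4,60],[0,0,0],1],[[-5,10,60],[0,0,0],1],[[-5,16,60],[0,0,0],1],[[-5,22,60],[0,0,0],1]])

```text
clock: 5.7
tool_pos: [0.3408, -0.4016, 0.0255]
orientation: [-180.0, 0.1, 164.1]
force: [-0.5, 0.9, -0.1]
opening: 0.0004
gripper_force: 0.0
```

Call:
move_arm(motion=[[[0,8,0],[0,0,0],1],[[0,16,0],[0,0,0],1],[[0,24,0],[0,0,0],1],[[-1,32,0],[0,0,0],1],[[-1,40,0],[0,0,0],1],[[-1,48,0],[0,0,0],1]])

```text
clock: 6.2
tool_pos: [0.3544, -0.3554, 0.0248]
orientation: [-180.0, 0.0, 164.1]
force: [0.0, -3.1, 1.8]
opening: 0.0004
gripper_force: 1.3
```

```bash
python3 -c "
from g import *
st();sign('scene');sign('top')"
```

```text
t 6.2 [ 354.4 -355.4   24.8] [-180.     0.   164.1] F [ 0.  -3.1  1.8] open 0.0
scene (array([ 370.9, -266. ]), array([130.6,  84.2]), 74.3)
top (array([ 540.2, -510.5]), array([90.6, 55.9]), -7.0)
```

Call:
move_arm(motion=[[[0,-6,0],[0,0,0],1],[[5,-6,0],[0,0,0],1],[[5,0,0],[0,0,0],1],[[5,8,0],[0,0,0],1],[[5,16,0],[0,0,0],1],[[5,24,0],[0,0,0],1],[[5,32,0],[0,0,0],1],[[4,40,0],[0,0,0],1],[[4,48,0],[0,0,0],1],[[4,56,0],[0,0,0],1]])

```text
clock: 7.13
tool_pos: [0.3659, -0.3002, 0.0246]
orientation: [-180.0, 0.0, 164.1]
force: [0.3, -2.2, -0.1]
opening: 0.0003
gripper_force: 0.6
```

```bash
python3 -c "
from g import *
st();sign('scene');sign('top');snap('scene','s2.png')"
```

```text
t 7.1333 [ 365.9 -300.2   24.6] [-180.     0.   164.1] F [ 0.3 -2.2 -0.1] open 0.0
scene (array([ 392.8, -211.7]), array([129.1,  78.1]), 74.7)
top (array([ 540.1, -510.6]), array([90.6, 55.5]), -7.2)
```

View pics/s2.png

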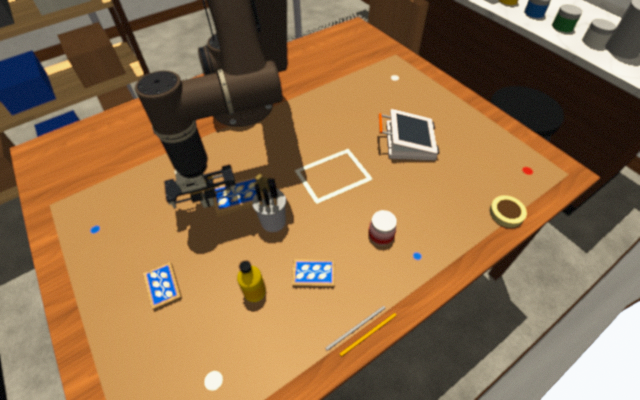

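Scene picture: the sign at (237,193) slides past the bucket at (268,210) on the near side, with the finger pushing its end. Continuing.

Call:
move_arm(motion=[[[0,8,0],[0,0,0],1],[[0,17,0],[0,0,0],1],[[0,26,0],[0,0,0],1],[[0,35,0],[0,0,0],1],[[0,44,0],[0,0,0],1],[[0,53,0],[0,0,0],1],[[0,62,0],[0,0,0],1],[[-1,71,0],[0,0,0],1],[[-1,80,0],[0,0,0],1],[[-1,88,0],[0,0,0],1]])

```text
clock: 8.12
tool_pos: [0.3909, -0.2159, 0.0246]
orientation: [-180.0, -0.0, 164.1]
force: [-0.7, -3.2, 2.5]
opening: 0.0
gripper_force: 1.5
```

```bash
python3 -c "
from g import *
st();sign('scene');sign('top')"
```

```text
t 8.1167 [ 390.9 -215.9   24.6] [-180.    -0.   164.1] F [-0.7 -3.2  2.5] open 0.0
scene (array([ 546.7, -510.2]), array([92.8, 56.1]), -7.2)
top (array([ 540.2, -510.3]), array([90.6, 55.6]), -7.0)
```

Call:
move_arm(motion=[[[0,8,0],[0,0,0],1],[[0,17,0],[0,0,0],1],[[0,26,0],[0,0,0],1],[[0,35,0],[0,0,0],1],[[0,44,0],[0,0,0],1],[[0,53,0],[0,0,0],1],[[0,62,0],[0,0,0],1],[[0,71,0],[0,0,0],1],[[0,80,0],[0,0,0],1],[[0,88,0],[0,0,0],1]])

```text
clock: 9.05
tool_pos: [0.415, -0.1312, 0.0245]
orientation: [180.0, -0.0, 164.1]
force: [-0.0, -1.1, -0.5]
opening: 0.0006
gripper_force: 0.5
```

```bash
python3 -c "
from g import *
st();sign('scene');sign('top')"
```

```text
t 9.05 [ 415.  -131.2   24.5] [180.   -0.  164.1] F [-0.  -1.1 -0.5] open 0.001
scene (array([442.4, -38.4]), array([117.2,  77.5]), 73.9)
top (array([ 540. , -510.4]), array([90.6, 55.8]), -7.5)
```

Call:
move_arm(motion=[[[0,8,0],[0,0,0],1],[[0,17,0],[0,0,0],1],[[-1,26,0],[0,0,0],1],[[-1,35,0],[0,0,0],1],[[-2,44,0],[0,0,0],1],[[-2,53,0],[0,0,0],1],[[-2,62,0],[0,0,0],1],[[-3,71,0],[0,0,0],1],[[-3,80,0],[0,0,0],1],[[-3,88,0],[0,0,0],1]])

```text
clock: 9.98
tool_pos: [0.4421, -0.0474, 0.0245]
orientation: [180.0, 0.0, 164.1]
force: [-0.6, -2.3, 0.7]
opening: 0.0006
gripper_force: 1.2
```

```bash
python3 -c "
from g import *
st();sign('scene');sign('top')"
```

```text
t 9.9833 [442.1 -47.4  24.5] [180.    0.  164.1] F [-0.6 -2.3  0.7] open 0.001
scene (array([467.9,  40.6]), array([126. ,  77.7]), 74.3)
top (array([ 540. , -510.4]), array([90.6, 55.8]), -7.5)
```

Call:
move_arm(motion=[[[0,-5,0],[0,0,0],1],[[-8,-5,0],[0,0,0],1],[[-8,0,0],[0,0,0],1],[[-10,6,0],[0,0,-1],1],[[-12,13,0],[0,0,-2.5],1],[[-15,20,0],[0,0,-4],1],[[-18,27,0],[0,0,-5.5],1],[[-21,34,0],[0,0,-7],1],[[-24,41,0],[0,0,-8.5],1],[[-26,47,0],[0,0,-9.5],1]])

```text
clock: 10.92
tool_pos: [0.4804, -0.0095, 0.0245]
orientation: [180.0, 0.0, 173.7]
force: [-0.1, -2.9, 1.7]
opening: 0.0007
gripper_force: 1.1
```

```bash
cat >> g.py <<'E'
def chk():
    for v in('scene','top'):
        s=snap(v); b=[q for q in blobs(s,(100,110,40),(130,255,255)) if min(rect(onplane(s,q,.0235))[1])>65 and 300<rect(onplane(s,q,.0235))[0][0]<700]
        w=[q for q in blobs(s,(0,0,170),(179,60,255),300,3) if 190<rect(onplane(s,q,0))[1][0]<215]
        print(v,'sign',[rect(onplane(s,q,.0235)) for q in b],'outl',[rect(onplane(s,q,0)) for q in w])
E
python3 -c "
from g import *
st();chk()"
```

```text
t 10.9167 [480.4  -9.5  24.5] [180.    0.  173.7] F [-0.1 -2.9  1.7] open 0.001
scene sign [(array([483.8,  83.9]), array([124.7,  71.2]), 84.8)] outl []
top sign [] outl []
```

Call:
move_arm(motion=[[[0,-3,0],[0,0,0],1],[[0,-5,-5],[0,0,0],1],[[0,-5,-40],[0,0,0],1],[[0,-5,-80],[0,0,0],1],[[0,-5,-120],[0,0,0],1],[[0,-5,-160],[0,0,0],1],[[0,-5,-200],[0,0,0],1],[[0,-5,-220],[0,0,0],1],[[0,-5,-220],[0,0,0],0.7]])

```text
clock: 11.77
tool_pos: [0.4812, -0.0153, 0.2506]
orientation: [179.8, 0.5, 173.6]
force: [0.7, 0.6, -0.2]
opening: 0.0034
gripper_force: 0.0
```

```bash
python3 -c "
from g import *
st();chk()
for v in('scene','top'):
    s=snap(v);b=[q for q in blobs(s,(5,170,120),(16,255,255),15,3) if len(q)<60]
    print(v,[(q.mean(0).round(),rect(onplane(s,q,.083))) for q in b if 380<onplane(s,q,.083)[:,0].mean()<520])"
```

```text
t 11.7667 [481.2 -15.3 250.6] [179.8   0.5 173.6] F [ 0.7  0.6 -0.2] open 0.003
scene sign [(array([481.3,  83.6]), array([125.7,  76.8]), 85.5)] outl []
top sign [] outl []
scene []
top []
```

```bash
python3 -c "
from g import *
goto(.444,.302,.2,141.5)"
```

```text
shift [ 69.7 311.8  43.9] turn [-0.  -0.1 32. ]
```

Call:
move_arm(motion=[[[8,35,0],[0,0,4],0.7],[[15,70,0],[0,0,8],0.7],[[23,105,0],[0,0,12],0.7],[[31,140,0],[0,0,16],0.7],[[39,175,0],[0,0,20],0.7],[[47,210,0],[0,0,24],0.7],[[54,245,10],[0,0,28],0.7],[[62,280,25],[0,0,32],0.7],[[70,308,40],[0,0,32],0.7],[[70,312,44],[0,0,32],0.7]])

```text
clock: 12.8
tool_pos: [0.467, 0.2831, 0.1946]
orientation: [179.9, -3.2, 144.2]
force: [0.7, -0.5, 0.2]
opening: 0.0263
gripper_force: 0.0
```

```bash
python3 -c "
from g import *
st();chk()
s=snap('wrist','w1.png');T=s['cam_to_world'];print(np.array(T)[:3,3])
for b in blobs(s,(3,150,100),(18,255,255),60,3):
    P=onplane(s,b,.083); 
    if P[:,2].size<800: print(b.mean(0).round(),len(b),rect(P))
"
```

```text
t 12.8 [467.  283.1 194.6] [179.9  -3.2 144.2] F [ 0.7 -0.5  0.2] open 0.026
scene sign [(array([481.3,  84.9]), array([127.1,  76.5]), 85.5)] outl [(array([482.8,  84.7]), array([204.3, 156.7]), 83.9)]
top sign [(array([478. ,  83.3]), array([127.6,  76.3]), 85.5)] outl [(array([480.3,  75. ]), array([190.3, 155.4]), 83.4)]
[0.40954474 0.32374682 0.33858492]
[324. 174.] 233 (array([446.6, 304.3]), array([93. , 10.1]), -38.1)
```

View pics/w1.png

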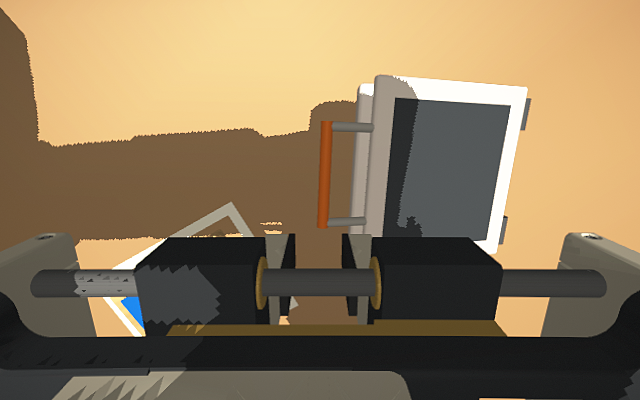

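Wrist picture: the orange bar runs from (325,122) to (323,226), giving a centre of (0.4466,0.3043) that agrees with the other views. The stand panel is on its right and a bit of the sign and outline shows lower left. Scene and top views put the sign centre within 3 mm of the outline's.

```bash
python3 -c "
from g import *
st();goto(.4445,.3018,.19,141.9)"
```

```text
t 12.95 [466.8 281.5 196.4] [179.8  -3.1 144.1] F [ 0.2 -0.1 -0.4] open 0.026
shift [29.6  3.4  8. ] turn [ 0.1 -3.1  2.2]
```

Call:
move_arm(motion=[[[15,2,4],[0,-1.5,1],0.7],[[29,3,8],[0,-3,2],0.7],[[29,3,8],[0,-3,2],0.7],[[29,3,8],[0,-3,2],0.7]])

```text
clock: 13.28
tool_pos: [0.466, 0.2831, 0.1897]
orientation: [179.3, -3.0, 144.4]
force: [-0.7, 0.3, -0.1]
opening: 0.0267
gripper_force: 0.0
```

```bash
python3 -c "
from g import *
st();goto(.4445,.3018,.083,141.9)
s=snap('wrist')
for b in blobs(s,(3,150,100),(18,255,255),60,3):
    P=onplane(s,b,.083); 
    if P[:,2].size<800: print(b.mean(0).round(),len(b),rect(P))
"
```

```text
t 13.2833 [466.  283.1 189.7] [179.3  -3.  144.4] F [-0.7  0.3 -0.1] open 0.027
shift [ 22.9   1.3 108. ] turn [ 0.7 -3.   2.5]
[323. 175.] 237 (array([446.3, 304.6]), array([92.8, 10.1]), -38.0)
```

```bash
python3 -c "
from g import *
print(ctrl.get_obs()['joint_pos'].round(1))"
```

```text
[  49.7   11.3  -18.5   -3.5  -59.8 -173.6]
```

Joint 6 is at its limit, so I turn the wrist half round, which gives the same grasp.

Call:
move_arm(motion=[[[0,0,0],[0,0,-7],0.7],[[0,0,0],[0,0,-14],0.7],[[0,0,0],[0,0,-21],0.7],[[0,0,0],[0,0,-28],0.7],[[0,0,0],[0,0,-35],0.7],[[0,0,0],[0,0,-42],0.7],[[0,0,0],[0,0,-49],0.7],[[0,0,0],[0,0,-56],0.7],[[0,0,0],[0,0,-63],0.7],[[0,0,0],[0,0,-70],0.7]])

```text
clock: 14.17
tool_pos: [0.4664, 0.2836, 0.1899]
orientation: [177.0, -0.3, -145.3]
force: [0.9, 0.5, -0.3]
opening: 0.0268
gripper_force: 0.0
```

Call:
move_arm(motion=[[[0,0,0],[0,0,-7],0.7],[[0,0,0],[0,0,-14],0.7],[[0,0,0],[0,0,-21],0.7],[[0,0,0],[0,0,-28],0.7],[[0,0,0],[0,0,-35],0.7],[[0,0,0],[0,0,-42],0.7],[[0,0,0],[0,0,-49],0.7],[[0,0,0],[0,0,-56],0.7],[[0,0,0],[0,0,-63],0.7],[[0,0,0],[0,0,-70],0.7]])

```text
clock: 15.0
tool_pos: [0.4664, 0.2836, 0.1899]
orientation: [178.7, 2.8, -75.3]
force: [-1.1, -0.1, 0.2]
opening: 0.0263
gripper_force: 0.0
```

```bash
python3 -c "
from g import *
st();print(ctrl.get_obs()['joint_pos'].round(1));goto(.4445,.3018,.19,-38.1)"
```

```text
t 15.0 [466.4 283.6 189.9] [178.7   2.8 -75.3] F [-1.1 -0.1  0.2] open 0.026
[ 49.7  11.3 -18.4  -3.5 -59.8 -33.3]
shift [-23.1  16.5   1.4] turn [  0.4   3.1 -37.2]
```

Call:
move_arm(motion=[[[-4,3,0],[0,0.5,-7],0.7],[[-8,6,0],[0,1,-14],0.7],[[-12,9,0],[0,2,-21],0.7],[[-16,12,0],[0,2.5,-28],0.7],[[-20,15,0],[0,3,-35],0.7],[[-23,16,0],[0.4,3.1,-37.2],0.7],[[-23,16,0],[0.4,3.1,-37.2],0.7],[[-23,16,0],[0.4,3.1,-37.2],0.7]])

```text
clock: 15.67
tool_pos: [0.4451, 0.302, 0.1913]
orientation: [180.0, -0.0, -38.5]
force: [-0.1, 1.0, 0.0]
opening: 0.0264
gripper_force: 0.0
```

```bash
python3 -c "
from g import *
st();goto(.4445,.3018,.083,-38.1)
s=snap('wrist')
for b in blobs(s,(3,150,100),(18,255,255),60,3):
    P=onplane(s,b,.083); 
    if P[:,2].size<800: print(b.mean(0).round(),len(b),rect(P))
"
```

```text
t 15.6667 [445.1 302.  191.3] [180.   -0.  -38.5] F [-0.1  1.   0. ] open 0.026
shift [ -0.3   0.5 108.3] turn [ 0.  -0.  -0.4]
[316. 199.] 226 (array([445.3, 305.3]), array([93.9, 10.2]), -37.6)
```

Call:
move_arm(motion=[[[0,0,20],[0,0,0],0.7],[[0,0,40],[0,0,0],0.7],[[0,0,60],[0,0,0],0.7],[[0,0,75],[0,0,0],0.7],[[0,0,90],[0,0,0],0.7],[[0,0,100],[0,0,0],0.7],[[0,0,107],[0,0,0],0.7],[[0,0,107],[0,0,0],0.7]])

```text
clock: 16.38
tool_pos: [0.4447, 0.3013, 0.0826]
orientation: [179.8, 0.0, -38.5]
force: [-0.3, -0.1, 0.3]
opening: 0.0263
gripper_force: 0.0
```

```bash
python3 -c "
from g import *
st()"
```

```text
t 16.3833 [444.7 301.3  82.6] [179.8   0.  -38.5] F [-0.3 -0.1  0.3] open 0.026
```

Call:
move_arm(motion=[[[0,-3,0],[0,0,0],0.8],[[0,-3,0],[0,0,0],0.9],[[0,-3,0],[0,0,0],1],[[0,-3,0],[0,0,0],1],[[0,-3,0],[0,0,0],1],[[0,-3,0],[0,0,0],1]])

```text
clock: 16.88
tool_pos: [0.4463, 0.3035, 0.0841]
orientation: [179.9, -0.0, -38.4]
force: [-4.0, -4.4, 3.9]
opening: 0.0088
gripper_force: 30.0
```

```bash
python3 -c "
from g import *
st()
# arc: lid angle a -> tool shift; bar now at z~.083
a0=np.arcsin((.083-.026)/.2); 
# bar centre offset angle from panel: closed bar z .031 => +.005 at 0
b0=np.arcsin((.031-.026)/.2); r=.2
print('lid angle now',a0-b0)
for a in np.linspace(a0,1.047+b0,13)[1:]:
    print('y',round(-1000*r*(np.cos(a0)-np.cos(a)),0),'z',round(-1000*r*(np.sin(a)-np.sin(a0)),0),'lid',round(a-b0,2))"
```

```text
t 16.8833 [446.3 303.5  84.1] [179.9  -0.  -38.4] F [-4.  -4.4  3.9] open 0.009
lid angle now 0.26400382327414024
y -4.0 z -12.0 lid 0.33
y -9.0 z -24.0 lid 0.39
y -15.0 z -36.0 lid 0.46
y -21.0 z -48.0 lid 0.53
y -28.0 z -58.0 lid 0.59
y -36.0 z -69.0 lid 0.66
y -45.0 z -79.0 lid 0.72
y -54.0 z -88.0 lid 0.79
y -64.0 z -97.0 lid 0.85
y -74.0 z -105.0 lid 0.92
y -85.0 z -112.0 lid 0.98
y -96.0 z -119.0 lid 1.05
```

Call:
move_arm(motion=[[[0,-4,-12],[0,0,0],1],[[0,-9,-24],[0,0,0],1],[[0,-15,-36],[0,0,0],1],[[0,-21,-48],[0,0,0],1],[[0,-28,-58],[0,0,0],1],[[0,-36,-69],[0,0,0],1],[[0,-36,-69],[0,0,0],1]])

```text
clock: 17.47
tool_pos: [0.4679, 0.3309, 0.154]
orientation: [179.7, 0.0, -38.4]
force: [-11.9, -8.1, 12.8]
opening: 0.009
gripper_force: 30.0
```

```bash
python3 -c "
from g import *
st()"
```

```text
t 17.4667 [467.9 330.9 154. ] [179.7   0.  -38.4] F [-11.9  -8.1  12.8] open 0.009
```

Call:
move_arm(motion=[[[0,-7,-12],[0,0,0],1],[[0,-16,-21],[0,0,0],1],[[0,-26,-30],[0,0,0],1],[[0,-36,-38],[0,0,0],1],[[0,-47,-45],[0,0,0],1],[[0,-58,-52],[0,0,0],1],[[0,-58,-52],[0,0,0],1],[[0,-58,-52],[0,0,0],1]])

```text
clock: 18.13
tool_pos: [0.5052, 0.3783, 0.2072]
orientation: [-180.0, -0.0, -38.4]
force: [-9.6, -3.3, 14.6]
opening: 0.0089
gripper_force: 30.0
```

```bash
python3 -c "
from g import *
st();o=ctrl.get_obs();s=np.arcsin((o['tool_pos'][2]-.026)/.2)-.025;print('lid est',s)"
```

```text
t 18.1333 [505.2 378.3 207.2] [-180.    -0.   -38.4] F [-9.6 -3.3 14.6] open 0.009
lid est 1.109004707778262
```

Call:
move_arm(motion=[[[0,0,0],[0,0,0],0.7],[[0,0,0],[0,0,0],0.7],[[0,0,0],[0,0,0],0.7],[[0,0,0],[0,0,0],0.7],[[0,0,-10],[0,0,0],0.7],[[0,0,-30],[0,0,0],0.7],[[0,0,-60],[0,0,0],0.7],[[0,10,-90],[0,0,0],0.7],[[0,40,-100],[0,0,0],0.7],[[0,80,-100],[0,0,0],0.7]])

```text
clock: 18.97
tool_pos: [0.4573, 0.317, 0.3079]
orientation: [-179.8, -0.1, -38.4]
force: [-0.1, 0.1, 0.7]
opening: 0.0264
gripper_force: 0.0
```

Call:
move_arm(motion=[[[0,40,0],[0,0,0],0.7],[[0,80,0],[0,0,0],0.7],[[0,120,0],[0,0,0],0.7],[[20,150,0],[0,0,0],0.7],[[60,150,0],[0,0,0],0.7],[[100,150,0],[0,0,0],0.7],[[140,150,0],[0,0,0],0.7],[[180,150,0],[0,0,0],0.7],[[180,150,0],[0,0,0],0.7]])

```text
clock: 19.72
tool_pos: [0.5074, 0.0823, 0.3049]
orientation: [179.9, -0.1, -38.6]
force: [-0.7, 0.7, 0.3]
opening: 0.0264
gripper_force: 0.0
```

```bash
python3 - <<'E'
from g import *
st();chk()
t=snap('top');c=snap('scene','s3.png')
def mid(s):
    b=[q for q in blobs(s,(3,150,100),(18,255,255),12,3) if len(q)<90 and 300<onplane(s,q,.2)[:,0].mean()*1000<650 and 200<onplane(s,q,.2)[:,1].mean()*1000<550]
    print([(q.mean(0).round(1),len(q)) for q in b]); return [((q.min(0)+q.max(0))/2) for q in b]
a,b=mid(t),mid(c)
for p in a:
    for q in b:
        P,e=tri(t,p,c,q); print(P.round(3),round(e,4),'lid',np.arcsin(np.clip((P[2]-.026)/.2,-1,1))-.025)
E
```

```text
t 19.7167 [507.4  82.3 304.9] [ 1.799e+02 -1.000e-01 -3.860e+01] F [-0.7  0.7  0.3] open 0.026
scene sign [(array([481.1,  84.1]), array([125.5,  77.1]), 85.3)] outl []
top sign [(array([478.4,  83.3]), array([123.1,  75.8]), 85.8)] outl []
[]
[(array([364.8,  84.7]), 27), (array([339.8,  84.1]), 31)]
```

View pics/s3.png

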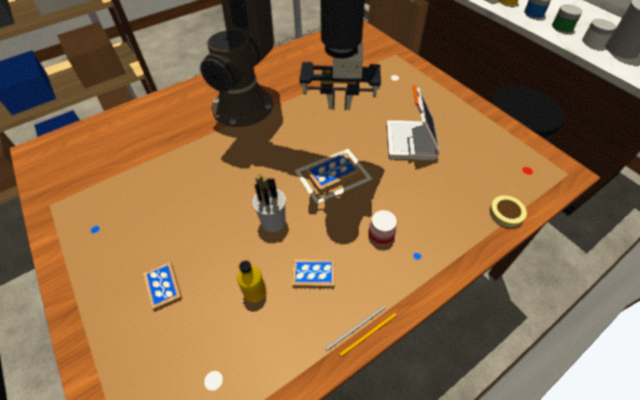

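Scene picture: the sign (333,170) lies inside the outline, the lid stands open with its bar near (417,94), and the bucket, jar and bottle are in place. One check of the lid angle from the bar.

```bash
python3 - <<'E'
from g import *
n=np.array([-.785,.617,0])  # bar direction
p0=np.array([.446,.3045,.083]); xd=np.array([.617,.785,0])
def hs(s,x0,x1,y0,y1):
    h=cv2.cvtColor(s['color'],cv2.COLOR_BGR2HSV);m=cv2.inRange(h,np.array((3,165,110)),np.array((13,255,255)));k=np.zeros_like(m);k[y0:y1,x0:x1]=m[y0:y1,x0:x1]
    ys,xs=np.nonzero(k);return np.c_[xs,ys].astype(float)
c=snap('scene');t=snap('top')
q=hs(c,405,428,80,112);print(len(q),q.min(0),q.max(0));m=(q.min(0)+q.max(0))/2
q2=hs(t,170,245,175,240);print(len(q2), q2.min(0) if len(q2) else '',q2.max(0) if len(q2) else '')
o,v=ray(c,m);P=o+v[0]*(((p0-o)@n)/(v[0]@n));print('scene+plane',P.round(3),np.arcsin(min(1,(P[2]-.026)/.2))-.025)
h=p0+xd*.2*np.cos(.289);h[2]=.026
print('atan',np.arctan2(P[2]-.026,(h-P)@xd)-.025, 'r',np.hypot(P[2]-.026,(h-P)@xd))
if len(q2):
    P,e=tri(t,(q2.min(0)+q2.max(0))/2,c,m);print('tri',P.round(3),e,np.arctan2(P[2]-.026,(h-P)@xd)-.025)
E
```

```text
71 [413.  84.] [417. 104.]
0  
scene+plane [0.505 0.379 0.202] 1.046511488533832
atan 1.0460364001969773 r 0.20005185620016372
```

Scene view puts the lid at 1.046 rad, with the bar 0.200 m from the hinge. The sign is inside the outline and the arm is clear of everything.

```bash
python3 -c "
from g import *
st();print(ctrl.close_job())"
```

```text
t 20.0167 [503.   86.8 305.5] [180.   -0.  -38.3] F [0.1 0.5 0.1] open 0.026
the job is handed in; nothing more can be done
None
```

The job is handed in at 20 s on the robot's clock: by the cameras the sign lies inside the outline, centred to within about 3 mm, the lid stands at about 1.05 rad (60°), and the bucket, jar and bottle look undisturbed; the hand-in call returned no verdict.

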